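# Turn the wax saucepan's handle in over the studio hob

## Task

On the studio's wax-melting hob, the tall saucepan on the single front plate has its handle sticking out past the side of the hob, where someone could catch it. Swing that handle inward, sliding the pan round on its plate without lifting it, until it points straight to the back of the hob midway between the two back pans and clear of both. Leave the saucepan standing centred on its plate, and do not shift the skillet or the milk pan.

Things in the scene. Friction and masses are not known exactly. Their poses are not given: they have to be found in the camera images.
- saucepan: tall empty steel saucepan on the hob's front plate (nearest the robot), loose, about 0.55 kg, 124 mm across, 95 mm high. Origin: centre of its underside. x points along its one straight level handle, z up. At the start the handle sticks out to the robot's left, 66 to 89 degrees counter-clockwise (seen from above) of the hob's x axis
- handle_tip (a point): free end of the saucepan's handle, on its middle line: 225 mm from the pan's axis, 82 mm above the pan's underside. The black grip is 18 mm wide and 16 mm high and reaches from 84 to 225 mm from the pan's axis (a thin steel bracket joins it to the pan); hold it some 150 mm from the axis
- hob: white three-plate electric hob, fixed, 360 mm deep (x) by 380 mm wide (y), 40 mm high, dark plates' tops at 44 mm. Origin: centre of its underside. x points to its back, away from the robot, y to its left, z up. Plate centres: front (-85, 0) mm, 156 mm across; back (75, 115) and (75, -115) mm, 124 mm across. A handle turned in lies along x at y = 0
- skillet: bystander: low steel skillet, loose, 136 mm across, 35 mm high, on either one of the two back plates. Origin: centre of its underside; x along its handle, which points to the back, tip 165 mm from the origin. The saucepan's handle passes over its rim with 39 mm to spare
- milk_pan: bystander: small steel milk pan, loose, 100 mm across, 50 mm high, on the other back plate. Origin: centre of its underside; x along its handle, which points to the back, tip 140 mm from the origin. The saucepan's handle passes over its rim with 24 mm to spare

How it is judged (in metres and radians):
At the end, for the whole second after the job is handed in: Saucepan flat and still on the front plate, centre within 22 mm of the plate's in each hob direction; handle pointing to the back within 12 degrees, tip within 45 mm of the hob's middle line; skillet and milk pan within 15 mm of where they began; pan never lifted or tipped (y of handle_tip in the frame of hob between -0.045 and 0.045 m and x of handle_tip in the frame of hob above 0.1 m and angle between the x axis of saucepan and the x axis of hob, either way round below 0.21 rad and x of saucepan in the frame of hob between -0.107 and -0.063 m and y of saucepan in the frame of hob between -0.022 and 0.022 m and angle between saucepan's own z axis and vertical below 0.06 rad and z of saucepan in the frame of hob below 0.05 m and distance of each of skillet, milk_pan from where it was at the start of the episode below 0.015 m and linear speed of saucepan below 0.02 m/s and angular speed of saucepan below 0.1 rad/s); the robot touches nothing.
It fails at once if the skillet was shifted by more than 20 mm (distance of skillet from where it was at the start of the episode above 0.02 m).
It fails at once if the milk pan was shifted by more than 20 mm (distance of milk_pan from where it was at the start of the episode above 0.02 m).
It fails at once if the saucepan was lifted more than 25 mm off its plate (z of saucepan in the frame of hob above 0.069 m).
It fails at once if the saucepan was tipped by more than 20 degrees (angle between saucepan's own z axis and vertical above 0.35 rad).
It also fails if it takes over 34 s, if anything falls off the work surface, if the arm or the gripper's body presses on something with over 40 N, if the wrist force passes 120 N, or if a joint passes its speed limit or range.

## Robot

A 7-joint arm with a two-finger parallel gripper is mounted at the origin on the work surface. World frame = base frame: x ahead of the robot, y to its left, z up, the work surface at z = 0. Lengths are in m, angles in degrees, forces in N, time in s.
With the tool pointing down it reaches from about 0.35 to 0.775 m from the base axis. Payload 3.1 kg.
Tool frame: the origin (TCP) lies at the very end of the fingers, on their centre line; the grasp point (between the pads) lies 19 mm behind it; z points along the fingers, x is the direction in which the jaws open and shut, and the axes are right-handed (so a half turn about z gives the same grasp; the last joint's range is limited). The gripper opens to 85 mm and grips with 20 to 120 N. Pads are 22 mm wide; open, the fingers measure 114 mm over their backs; the gripper's body (76 mm by 85 mm) begins 54 mm behind the grasp point. The pads swing forward as they close: fully open they stand 13 mm farther back than shut.
Start: joints at [-74.926, 17.813, 0.802, 86.603, -0.252, 75.585, -1.558], TCP at [0.165, 0.525, 0.231] pointing down, gripper open.
Joint ranges: [-154.91, 154.91], [-16.99, 109.72], [-72.82, 74.43], [7.12, 147.25], [-82.49, 262.49], [11.32, 116.49], [-174.64, 174.64]. Speed limits (degrees/s): [159.86, 159.86, 180, 180, 180, 180, 180].

## Interface

Orientations are given as [roll, pitch, yaw] about the fixed x, y, z axes, in that order (R = Rz(yaw) Ry(pitch) Rx(roll)).
In Python, from station import env, command_gripper, kin, get_image, calibration gives the robot as it stands. Calls block until the motion is done:
- env.goto(position, orientation): joint-space move of the TCP to a pose.
- env.move_straight(position, rotation=None, rate=0.15, stop_force=None): straight line of the TCP; rotation=None keeps the orientation; rate is the mean speed in m/s. With stop_force (N) it stops when the force on the tool has changed by that much, and returns True; else False.
- env.move_j(angles): joint-space move.
- command_gripper(opening, grip_force=None): finger opening in m; grip_force is the grip in N (None keeps the last); returns when the fingers have stopped.
- env.pause(seconds).
- kin.inverse_kinematics(position, orientation): joint angles nearest the present ones, or None.
- env.get_state(): the state.
- get_image(name): name is "scene" or "top" or "wrist"; returns (picture, depth): 400x640x3 uint8, red, green, blue; 400x640 float32, m along the optical axis (not along the pixel's ray), 0 where there is no reading.
- calibration(name): a dict with "mtx" (3x3 intrinsics, pixels), "dist" ([k1, k2, p1, p2, k3] as OpenCV has them; the pictures are not rectified), "R" (3x3) and "t" (3): a world point X has camera coordinates R X + t. Camera axes: x right, y down, z forward; pixel columns grow to the right and rows downward; lengths in m; the calibration is good to about 2 mm. A picture is of the moment at which its call begins: read the wrist's pose just before it. calibration takes no time and is no camera call; for the wrist camera it gives the pose at the moment of the call.
A pose or a line that the arm cannot do raises env.PlanningError and nothing moves.
- env.close_job(): hands the job in, once; it reports no verdict.
The state is a dict: "time": time; "q": joint angles; "dq": joint speeds; "effort": joint torques, N m; "tcp_pos": TCP position; "orientation": TCP orientation; "ft_force": force on the tool from outside, world axes, zero at the start; "moment": the same for the moment, N m; "opening": finger opening in m.
Only numpy, scipy, OpenCV 4.12 (cv2) and the standard library are available. Lean on these libraries where they do the work, as an engineer would, in place of code of your own. Each camera call takes 0.05 s, during which the arm holds its last target.

## Working session

There is one attempt and no reset: what is moved stays moved. The work goes in short steps, each a Python script; the robot and the scene stay as the last script left them, time stands still between calls to the robot, and variables do not carry over. Pictures are saved under pics/ and viewed, and the job is handed in when it is done.

```bash
ls; mkdir -p pics; python3 - <<'E'
from station import env, get_image, calibration
import cv2, numpy as np
for n in ("scene","top"):
    p,d=get_image(n); cv2.imwrite(f"pics/{n}0.png",p[:,:,::-1]); np.savez(f"/tmp/{n}0.npz",p=p,d=d)
    c=calibration(n); print(n,c["mtx"].tolist(),c["dist"],(-c["R"].T@c["t"]).round(3))
s=env.get_state(); print(s["time"],s["tcp_pos"],s["orientation"])
E
```

```text
pics
scene [[442.5342587585565, 0.0, 320.7760140574691], [0.0, 442.5342587585565, 200.44613139316456], [0.0, 0.0, 1.0]] [-0.00273112  0.          0.          0.          0.        ] [1.082 0.463 0.684]
top [[488.29551948968805, 0.0, 320.46723882655414], [0.0, 488.29551948968805, 200.950837210609], [0.0, 0.0, 1.0]] [-0.15017534  0.          0.          0.          0.        ] [0.575 0.053 0.954]
0.1 [0.1648155  0.52403507 0.230324  ] [1.79994810e+02 1.21860051e-01 7.25440282e+01]
```

View pics/scene0.png

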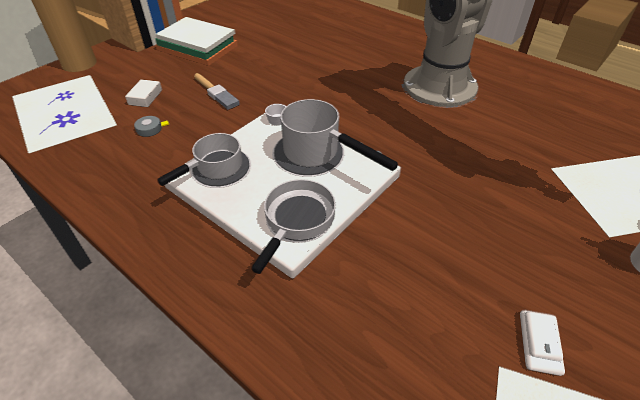

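View pics/top0.png

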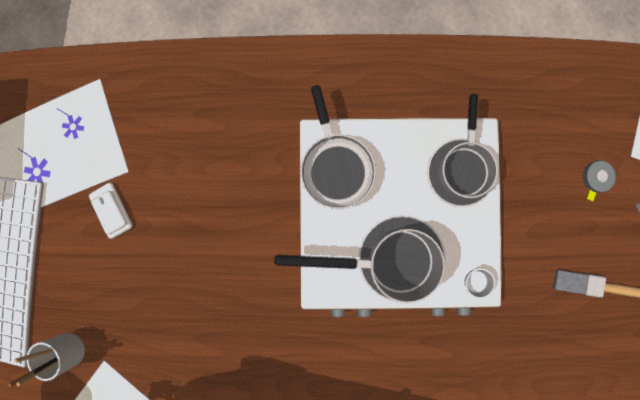

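The top view shows the hob's corners near (301,119), (498,118), (501,306) and (301,307). The saucepan is at about (403,262) with its black grip at (275–357, 262) pointing left (+y). The skillet is on the back-left plate, the milk pan is on the back-right, and a small cup stands on the hob at (480,281).

```bash
cat > h.py <<'E'
import numpy as np, cv2
from station import env, command_gripper, kin, get_image, calibration
def rays(c,uv):
    n=cv2.undistortPoints(np.asarray(uv,float).reshape(-1,1,2),c["mtx"],np.array(c["dist"],float)).reshape(-1,2)
    return np.c_[n,np.ones(len(n))]@c["R"], -c["R"].T@c["t"]
def onplane(c,uv,z):
    d,o=rays(c,uv); return o+d*((z-o[2])/d[:,2])[:,None]
def depthpts(c,uv,dep):
    d,o=rays(c,uv); return o+d*np.asarray(dep)[:,None]
def hob_pose(p,c):
    hsv=cv2.cvtColor(p,cv2.COLOR_RGB2HSV)
    m=((hsv[...,1]<40)&(hsv[...,2]>190)).astype(np.uint8)
    m=cv2.morphologyEx(m,cv2.MORPH_OPEN,np.ones((3,3)))
    reg=np.zeros_like(m); reg[100:320,270:530]=1; m&=reg
    ys,xs=np.nonzero(m); P=onplane(c,np.c_[xs,ys],0.04)
    (cx,cy),(w,h),a=cv2.minAreaRect((P[:,:2]*1000).astype(np.float32))
    return np.array([cx,cy])/1000,(w,h),a
def handle(p,c,z,box):
    g=p.max(2); m=np.zeros(g.shape,np.uint8); x0,x1,y0,y1=box
    m[y0:y1,x0:x1]=(g[y0:y1,x0:x1]<45)
    n,l,st,_=cv2.connectedComponentsWithStats(m)
    return [( st[i].tolist(), l==i) for i in range(1,n) if st[i,4]>150]
E
python3 - <<'E'
from h import *
f=np.load("/tmp/top0.npz"); p,d=f["p"],f["d"]; c=calibration("top")
print(hob_pose(p,c))
print(onplane(c,[(301,119),(498,118),(501,306),(301,307)],0.04).round(4))
for st,m in handle(p,c,0.134,(260,530,70,315)):
    ys,xs=np.nonzero(m); P=depthpts(c,np.c_[xs,ys],d[ys,xs]); 
    print(st,np.median(P,0).round(4),P.min(0).round(3),P.max(0).round(3))
# rim points of saucepan by depth
ys,xs=np.mgrid[190:320,330:470].reshape(2,-1); P=depthpts(c,np.c_[xs,ys],d[ys,xs])
k=(P[:,2]>0.128)&(P[:,2]<0.15)&(P[:,1]<0.11); print(k.sum(),P[k].min(0),P[k].max(0))
Q=P[k]; print(cv2.minEnclosingCircle((Q[:,:2]*1000).astype(np.float32)), np.median(Q[:,2]))
E
```

```text
(array([ 0.58750696, -0.05875401]), (355.28857421875, 375.4630126953125), 0.5330531001091003)
[[ 0.7649  0.1284  0.04  ]
 [ 0.7674 -0.2474  0.04  ]
 [ 0.411  -0.2499  0.04  ]
 [ 0.41    0.1274  0.04  ]]
[312, 86, 16, 37, 222] [0.7887 0.0924 0.0778] [0.575 0.053 0.072] [0.818 0.105 0.954]
[469, 94, 9, 35, 220] [ 0.7713 -0.1837  0.0913] [ 0.575 -0.194  0.081] [0.8   0.053 0.954]
[275, 256, 81, 12, 436] [0.505  0.0996 0.1338] [0.495 0.029 0.13 ] [0.575 0.164 0.954]
942 [ 0.43685504 -0.11843726  0.12801844] [0.55880201 0.07110463 0.14205874]
((499.4925842285156, -23.628517150878906), 95.46210479736328) 0.13533047339543963
```

```bash
cat >> h.py <<'E'
from scipy.optimize import least_squares
def pan(p,d,c,box,hbox,zb=0.044):
    """circle centre of rim, handle line"""
    x0,x1,y0,y1=box
    ys,xs=np.mgrid[y0:y1,x0:x1].reshape(2,-1); P=depthpts(c,np.c_[xs,ys],d[ys,xs])
    Q=P[(P[:,2]>zb+0.088)&(P[:,2]<zb+0.104)]
    f=lambda q:np.hypot(Q[:,0]-q[0],Q[:,1]-q[1])-0.0605
    r=least_squares(f,[0.50,-0.058],loss="soft_l1",f_scale=0.002)
    out={"c":r.x,"n":len(Q),"res":np.median(abs(r.fun))}
    hs=handle(p,c,0,hbox)
    st,m=max(hs,key=lambda s:s[0][4]); ys,xs=np.nonzero(m)
    P=onplane(c,np.c_[xs,ys],zb+0.09)[:,:2]; dd=depthpts(c,np.c_[xs,ys],d[ys,xs])
    vx,vy,mx,my=cv2.fitLine(P.astype(np.float32),cv2.DIST_HUBER,0,0.01,0.01).ravel()
    v=np.array([vx,vy]); mm=np.array([mx,my])
    if v@(mm-r.x)<0: v=-v
    s=(P-mm)@v
    out.update(dir=np.degrees(np.arctan2(v[1],v[0])),a=mm+v*s.min(),b=mm+v*s.max(),zh=np.median(dd[:,2]),
      off=np.cross(v,mm-r.x),rtip=np.linalg.norm(mm+v*s.max()-r.x),v=v)
    return out
E
python3 -W ignore - <<'E'
from h import *
f=np.load("/tmp/top0.npz"); p,d=f["p"],f["d"]; c=calibration("top")
print(pan(p,d,c,(330,470,190,320),(260,360,245,280)))
E
```

```text
{'c': array([ 0.49803667, -0.05362201]), 'n': 732, 'res': np.float64(0.003836199493025969), 'dir': np.float32(85.18175), 'a': array([0.49894094, 0.02905212]), 'b': array([0.51029058, 0.16369719]), 'zh': np.float64(0.13380376469472288), 'off': array(0.00604315), 'rtip': np.float64(0.21766440744796692), 'v': array([0.08399516, 0.99646616], dtype=float32)}
```

```bash
python3 -W ignore - <<'E'
from h import *
f=np.load("/tmp/top0.npz"); p,d=f["p"],f["d"]; c=calibration("top")
cr=p[215:315,265:465,::-1]; cv2.imwrite("pics/crop0.png",cv2.resize(cr,None,fx=4,fy=4,interpolation=cv2.INTER_NEAREST))
print(onplane(c,[(371,262),(432,262),(402,230),(402,293)],0.139).round(4))
E
```

```text
[[ 0.5039  0.0026  0.139 ]
 [ 0.5038 -0.0991  0.139 ]
 [ 0.5571 -0.049   0.139 ]
 [ 0.4522 -0.0491  0.139 ]]
```

View pics/crop0.png

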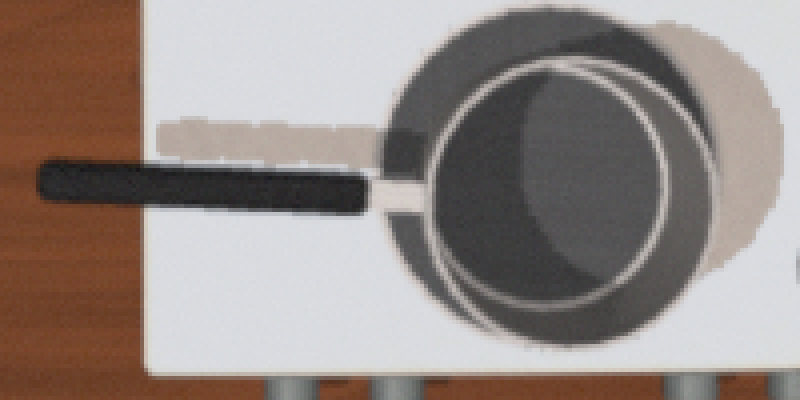

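```bash
sed -i 's/<45)/<75)/' h.py; python3 -W ignore - <<'E'
from h import *
f=np.load("/tmp/top0.npz"); p,d=f["p"],f["d"]; c=calibration("top")
print(pan(p,d,c,(330,470,190,320),(260,358,245,280)))
print(onplane(c,[(408.1,265.5),(371.6,265.5),(444.5,265.5)],0.139).round(4))
for st,m in handle(p,c,0,(260,358,245,280)): print(st)
for b in ((300,335,75,130),(460,485,85,135)):
  for st,m in handle(p,c,0,b): ys,xs=np.nonzero(m); print("by",st,xs.mean(),ys.mean())
E
```

```text
{'c': array([ 0.49803667, -0.05362201]), 'n': 732, 'res': np.float64(0.003836199493025969), 'dir': np.float32(87.80802), 'a': array([0.50146541, 0.02751041]), 'b': array([0.50674995, 0.16557501]), 'zh': np.float64(0.1337569698246579), 'off': array(-0.00032309), 'rtip': np.float64(0.21937013273184813), 'v': array([0.03824786, 0.9992683 ], dtype=float32)}
[[ 0.498  -0.0592  0.139 ]
 [ 0.498   0.0016  0.139 ]
 [ 0.4978 -0.1202  0.139 ]]
[274, 255, 83, 13, 779]
by [311, 85, 18, 39, 376] 319.6170212765957 103.97872340425532
by [468, 94, 10, 35, 295] 472.3525423728814 110.63050847457627
```

Measured: saucepan centre (0.498, −0.059), handle direction 87.8°, and tip 225 mm from the axis, which matches the spec. The front plate centre is about (0.5025, −0.059) and the hob yaw about 0.4°. Next I'll check IK along the arc for both grasp choices.

```bash
python3 -W ignore - <<'E'
from h import *
c=calibration("top")
print("plate edges",onplane(c,[(361.3,262),(404,216.3)],0.044).round(4))
C0=np.array([.498,-.0592]); C1=np.array([.5025,-.059])
for flip in (-90,90):
    for th in (87.8,60,30,0.4):
        C=C1+(C0-C1)*th/87.8; t=np.radians(th); g=C+.15*np.array([np.cos(t),np.sin(t)])
        for z in (.107,.2):
            q=kin.inverse_kinematics([*g,z],[180,0,th+flip]); print(flip,th,z,None if q is None else np.round(q,0))
E
```

```text
plate edges [[ 0.4955  0.0148  0.044 ]
 [ 0.5805 -0.0646  0.044 ]]
-90 87.8 0.107 [-40.  22.  37. 104. -15.  59.  -0.]
-90 87.8 0.2 [-43.  17.  39.  97. -11.  71.  -4.]
-90 60 0.107 [-38.  32.  43.  93. -23.  64. -19.]
-90 60 0.2 [-40.  27.  45.  86. -19.  75. -22.]
-90 30 0.107 [-34.  40.  50.  84. -32.  70. -39.]
-90 30 0.2 [-33.  35.  51.  77. -27.  80. -43.]
-90 0.4 0.107 [-25.  43.  49.  80. -33.  72. -63.]
-90 0.4 0.2 [-24.  38.  49.  72. -28.  82. -67.]
90 87.8 0.107 [-23.  20.  14. 103.  -6.  58. 171.]
90 87.8 0.2 [-27.  15.  18.  96.  -5.  70. 170.]
90 60 0.107 [-20.  27.  16.  93.  -8.  61. 148.]
90 60 0.2 [-23.  23.  20.  85.  -8.  73. 148.]
90 30 0.107 [-20.  34.  26.  84. -15.  66. 129.]
90 30 0.2 [-22.  30.  29.  76. -15.  77. 128.]
90 0.4 0.107 [-19.  39.  38.  80. -24.  70. 111.]
90 0.4 0.2 [-20.  36.  41.  72. -23.  80. 110.]
```

```bash
python3 -W ignore - <<'E'
from h import *
C0=np.array([.498,-.0592]); th=87.8; t=np.radians(th); g=C0+.15*np.array([np.cos(t),np.sin(t)])
command_gripper(0.05)
env.goto([*g,.21],[180,0,th-90])
s=env.get_state(); print(s["time"],s["tcp_pos"],s["orientation"],s["ft_force"])
print(env.move_straight([*g,.107],rate=.1,stop_force=8))
s=env.get_state(); print(s["time"],s["tcp_pos"],s["ft_force"])
command_gripper(0.0,25)
s=env.get_state(); print(s["time"],s["tcp_pos"],s["ft_force"],s["moment"],s["opening"])
p,d=get_image("scene"); cv2.imwrite("pics/scene1.png",p[:,:,::-1])
E
```

```text
2.525 [0.50349451 0.09278844 0.20982533] [-1.79953116e+02  2.63165947e-02 -1.99163962e+00] [-0.69954988 -0.03314859  0.83821737]
False
3.7083 [0.50445072 0.09071553 0.10769513] [0.19211705 0.03793165 0.26332357]
4.0917 [0.50413207 0.09083658 0.10750127] [-0.52814517 -0.14604136  1.93246575] [0.03521211 0.04936985 0.01567818] 0.01734048541273404
```

View pics/scene1.png

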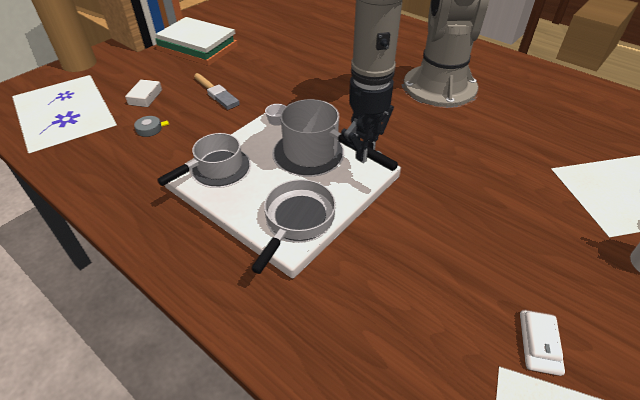

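The scene view shows the fingers around the black grip at about (368,150), with the pan still standing on its plate. The opening of 17.3 mm matches the 18 mm grip. I'll swing in short chords and watch the force.

```bash
cat > swing.py <<'E'
from h import *
C0=np.array([.498,-.0592]); C1=np.array([.5025,-.060])
def swing(a,b,n,rate=.07):
    for th in np.linspace(a,b,n+1)[1:]:
        C=C1+(C0-C1)*(th-0.4)/87.4; t=np.radians(th); g=C+.15*np.array([np.cos(t),np.sin(t)])
        r=env.move_straight([*g,.107],[180,0,th-90],rate=rate,stop_force=15)
        s=env.get_state(); print(round(th,1),r,round(s["time"],2),(s["tcp_pos"]-[*g,.107]).round(4),s["ft_force"].round(1),s["moment"].round(2),round(s["opening"],4),flush=True)
        if r: break
E
python3 -W ignore - <<'E'
from swing import *
swing(87.8,66,3)
p,d=get_image("scene"); cv2.imwrite("pics/scene2.png",p[:,:,::-1])
E
```

```text
80.5 False 4.57 [-0.0004  0.0012  0.0002] [-2.7  4.   5.9] [ 0.44  0.51 -0.31] 0.0178
73.3 False 4.99 [-0.0002  0.0009  0.0002] [-1.9  3.4  4.4] [ 0.6   0.48 -0.28] 0.0173
66.0 False 5.42 [-0.0001  0.0006  0.0002] [-1.8  3.1  5.7] [ 0.58  0.43 -0.29] 0.0172
```

View pics/scene2.png

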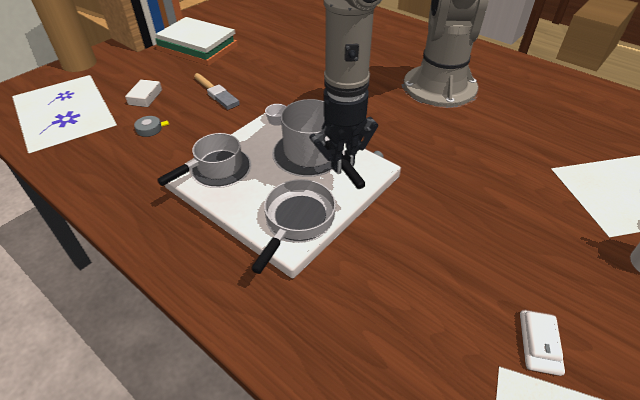

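The handle has swung to about 66°, with the pan upright on its plate and the grip over open hob near (350,170). Forces are small, so I'll continue.

```bash
python3 -W ignore - <<'E'
from swing import *
swing(66,0.4,9)
p,d=get_image("scene"); cv2.imwrite("pics/scene3.png",p[:,:,::-1])
p,d=get_image("top"); cv2.imwrite("pics/top3.png",p[:,:,::-1])
E
```

```text
58.7 False 5.89 [0.0001 0.0001 0.0002] [-0.4  3.1  5.9] [ 0.58  0.33 -0.28] 0.0174
51.4 False 6.32 [ 0.     -0.0003  0.0001] [-0.7  2.7  4.8] [ 0.58  0.32 -0.28] 0.0172
44.1 False 6.74 [-0.0001 -0.0004  0.    ] [-0.   2.6  4.9] [ 0.53  0.34 -0.29] 0.0174
36.8 False 7.17 [-0.0001 -0.0004 -0.    ] [-1.4  1.9  4.3] [ 0.5   0.26 -0.25] 0.0177
29.6 False 7.59 [-0.0001 -0.0003  0.    ] [-0.6  2.4  4.3] [ 0.55  0.26 -0.24] 0.0175
22.3 False 8.02 [-0.0001 -0.0003 -0.    ] [-0.1  1.9  3.8] [ 0.52  0.22 -0.29] 0.0175
15.0 False 8.44 [-0.0001 -0.0003  0.    ] [0.5 2.  5.1] [ 0.49  0.17 -0.23] 0.0174
7.7 False 8.87 [-0.0001 -0.0003  0.    ] [0.5 2.8 4.4] [ 0.44  0.02 -0.2 ] 0.0172
0.4 False 9.29 [-0.0001 -0.0002 -0.    ] [-0.2  1.6  4.3] [ 0.43  0.09 -0.22] 0.0174
```

View pics/scene3.png

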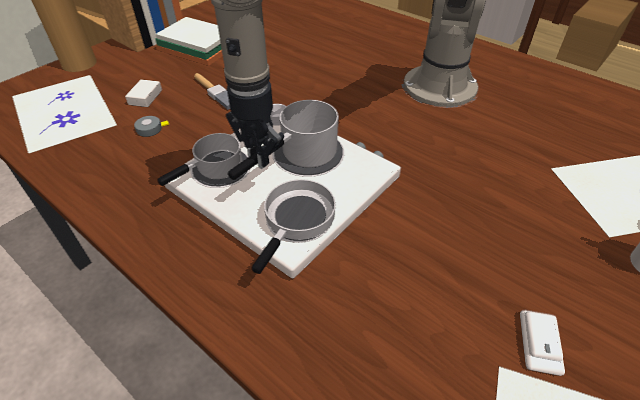

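View pics/top3.png

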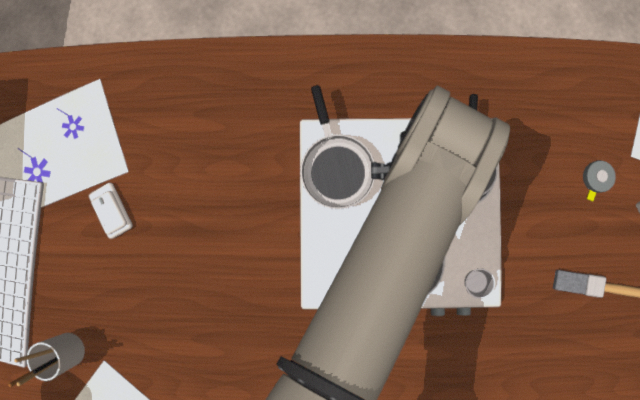

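The handle now points back between the pans, with the skillet and milk pan visibly in place. The arm hides the pan from the top camera. I'll release with a small opening, lift, back off and measure.

```bash
python3 -W ignore - <<'E'
from swing import *
command_gripper(0.042)
s=env.get_state(); x=s["tcp_pos"]; print(s["ft_force"])
env.move_straight([x[0],x[1],.24],rate=.12,stop_force=10)
env.goto([.35,.40,.3],[180,0,0])
s=env.get_state(); print(s["time"],s["tcp_pos"],s["ft_force"],s["opening"])
p,d=get_image("top"); cv2.imwrite("pics/top4.png",p[:,:,::-1]); np.savez("/tmp/top4.npz",p=p,d=d)
c=calibration("top")
print(hob_pose(p,c))
r=pan(p,d,c,(350,460,190,320),(385,425,120,222)); print(r)
for st,m in handle(p,c,0,(385,425,120,222)): print(st)
for b in ((300,335,75,130),(460,485,85,135)):
  for st,m in handle(p,c,0,b): ys,xs=np.nonzero(m); print("by",st,xs.mean(),ys.mean())
E
```

```text
[-0.17362488 -0.12455628  0.5950931 ]
13.0 [0.35121191 0.39890639 0.30004853] [ 0.29356314 -0.23190465 -0.05737722] 0.04167548140093027
(array([ 0.58745154, -0.05876801]), (354.57440185546875, 376.4466247558594), 0.27372825145721436)
{'c': array([ 0.50307077, -0.05741896]), 'n': 666, 'res': np.float64(0.00217011448976364), 'dir': np.float32(0.5250611), 'a': array([ 0.58711094, -0.0567814 ]), 'b': array([ 0.72242618, -0.05554133]), 'zh': np.float64(0.1335121840002324), 'off': array(-0.0001326), 'rtip': np.float64(0.21936344522091392), 'v': array([0.99995804, 0.00916392], dtype=float32)}
[401, 132, 10, 81, 726]
by [311, 85, 18, 39, 370] 319.5648648648649 103.87297297297297
by [468, 94, 10, 35, 293] 472.35494880546077 110.68941979522184
```

View pics/top4.png

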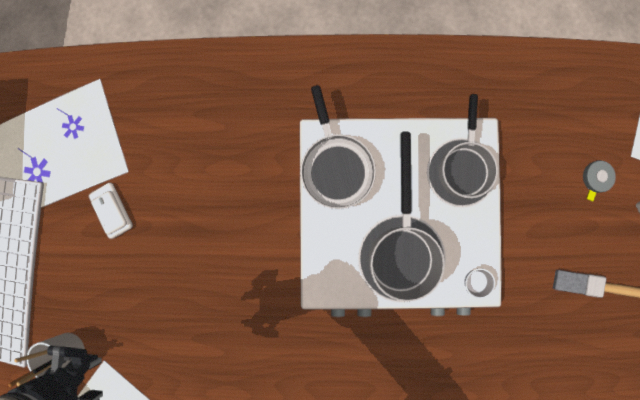

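The top view shows the grip at column 405, rows 132–212, pointing to the back between the two pans, and the saucepan on its plate at about (404,260). Both bystander handles are within 0.1 px of where they started, and the arm is clear with no force on it.

```bash
python3 - <<'E'
from station import env
env.close_job(); print(env.get_state()["time"])
E
```

```text
the job is handed in; nothing more can be done
the job is handed in; nothing more can be done
```

I swung the saucepan's handle round to the back of the hob in one go, sliding the pan on its plate without lifting it. I then let go, backed the arm off and handed the job in at about 13 s. No verdict was reported.

I gripped the handle about 150 mm from the pan's axis at 25 N and turned it from 87.8° to 0.4° in 12 short steps. The wrist force stayed under about 8 N throughout. The pan started about 5 mm off its plate's centre, so I also eased it towards the middle during the swing.

Last checks, from the top camera and the force sensor after release:

| Check | Measured | Limit |
|---|---|---|
| Handle direction | 0.5° in world axes, hob at about 0.3–0.5° | 12° |
| Handle tip off the hob's middle line | about 3 mm | 45 mm |
| Saucepan centre from plate centre | about 2 mm | 22 mm each way |
| Skillet and milk pan handles, shift in the picture | 0.1 px or less (under 1 mm) | 15 mm |
| Force on the tool, clear of everything | about 0 N | no contact |

- **Saucepan centre:** the rim-circle fit was rough in the first picture, about 5 mm off in y from the outer rim read by eye. In the last picture, the fit and the handle line agree within 1 mm.
- **Pan flat:** I did not measure tilt directly. The handle top read 133.5 mm after release, against 134 mm expected for a flat pan.

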